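# Park the palette knife in balance on the utensil rest

## Robot

A 6-joint arm with a two-finger parallel gripper is mounted at the origin on a cart in front of the work surface, level with it; the furniture and walls round the work are solid. World frame = base frame: x ahead of the robot, y to its left, z up, the work surface at z = 0. Lengths are in m, angles in rad, forces in N, time in s.
With the tool pointing down it reaches from about 0.425 to 0.95 m from the base axis. Payload 3.5 kg.
Tool frame: the origin (TCP) lies between the finger pads; the fingertips stand 14 mm ahead of it and the grasp point (between the pads) lies 5 mm behind it; z points along the fingers, y is the line along which they close (so a half turn about z gives the same grasp; the last joint's range is limited). The gripper opens to 85 mm and grips with 20 to 120 N. Pads are 22 mm wide; open, the fingers measure 114 mm over their backs; the gripper's body (76 mm by 85 mm) begins 54 mm behind the grasp point. The pads swing forward as they close: fully open they stand 13 mm farther back than shut.
Start: joints at [-1.492, 0.286, 1.577, -0, 1.279, -0.15], TCP at [0.153, -0.657, 0.245] pointing down, gripper open.
Joint ranges: [-2.77, 2.77], [-0.9, 2.22], [0.21, 2.48], [-1.53, 4.67], [0.24, 2.81], [-2.84, 2.84]. Speed limits (rad/s): [2.79, 2.79, 3.14, 3.14, 3.14, 3.14].

## Interface

Orientations are given as a unit quaternion [x, y, z, w].
In Python, from plant import * gives the robot as it stands.
- The arm moves only by the tool step_arm, never from a script. Its argument "commands" is a list of rows, each an object of numbers: "gripper": the gripper's target within -1 to 1 (shut at 1, half-way at 0, fully open at -1); "x", "y", "z": the shift along the tool's x, y, z in mm; "spin": the turn about the tool's z in degrees. A call has exactly 10 rows; each row shifts and turns the commanded pose from where the row before left it, along the tool's axes as they then stand; what a row does not reach is not made up. A row lasts 1/10 s, in which the tool goes at most 50 mm and 8.59 degrees, less where a joint would pass 70% of its speed; a pose out of reach is approached as far as the arm can. A call with a gripper value outside its range is refused whole. The fingers move at their own pace and stop on an object; "force" is the grip in N (left out, the last holds). Time passes only in rows, so rows that do not move let the fingers close, or fill a call up. It gives the time, the measured TCP pose, the force, the opening and the grip force at its end, in the units of the state.
- get_state(): the state, without advancing time (a new reading comes with each control period).
- read_camera(name): name is "scene" or "side" or "wrist"; returns a dict with "color" (384x512x3 uint8, red, green, blue), "z_map" (384x512 float32, m along the optical axis (not along the pixel's ray), 0 where there is no reading), "fx", "fy", "cx", "cy" (pixels), "distortion" ([k1, k2, p1, p2, k3] as OpenCV has them; the pictures are not rectified), "eye" and "attitude" of the camera in the world; the wrist camera has in their place "mount" (4x4, takes a point from camera to tool coordinates, whose origin is the TCP and whose axes are the flange's). Camera axes: x right, y up, looking along -z (the intrinsics and any distortion apply to the point x, -y, -z); pixel columns grow to the right and rows downward; lengths in m; the calibration is good to about 2 mm. A picture is of the moment at which its call begins: read the wrist's pose just before it.
- sign_off(): hands the job in; it is judged then, once.
The state is a dict: "time": time; "qpos": joint angles; "dq": joint speeds; "joint_efforts": joint torques, N m; "eef_pos": TCP position; "tcp_rot": TCP orientation; "contact_force": force on the tool from outside, world axes, zero at the start; "wrist_torque": the same for the moment, N m; "opening": opening from 0.0 (shut) to 1.0 (fully open); "finger_force": force on a finger pad.
Only numpy, scipy, OpenCV 4.12 (cv2) and the standard library are available. Lean on these libraries where they do the work, as an engineer would, in place of code of your own. Each camera call takes 0.05 s, during which the arm holds its last target. There are 200 camera calls.

## Task

I am half way through icing a cake: please park my palette knife on the utensil rest, lying flat across its single steel bar and balanced there on its own, level, so that neither the blade nor the end of the handle touches the worktop. The handle is weighted and I do not know just where it balances, so try it and shift it along until it stays level when you let go. Leave the lemon and the jam jar where they are.

Things in the scene. Friction and masses are not known exactly. Their poses are not given: they have to be found in the camera images.
- palette_knife: Palette knife 323 mm long, 0.12 to 0.27 kg; starts flat on the worktop, blade to the robot's right. Origin: under its centre line, level with the handle's flat underside, where steel ferrule meets blade. x along the blade to its tip, y across, z up. Blade 183 mm long, 30 wide, 2 thick, 8 to 10 mm above the underside level. Balances 12 to 42 mm behind the origin; where differs each time.
- handle: The knife's black handle with ferrule: 140 mm long, 24 wide, 18 thick, flat below and above; same origin and axes as the knife (it reaches from x = 0 to -0.140). Its weight is hidden. Let go off balance on the bar, the knife tips about the bar till one end meets the worktop and lies there: handle down, the bar must come nearer the handle's end; blade down, nearer the blade.
- rest: Utensil rest, fixed to the worktop: a blue glazed drip dish 108 x 66 mm, 10 mm high at the rim, with one straight bright steel bar above it on two thin posts. Origin: centre of its underside. x runs along the bar (within 20 degrees of the robot's x), y across the bar, z up.
- bar (a point): Centre of the bar's flat top face, 34 mm above the worktop. The bar is 88 mm long (along the rest's x) and 14 mm wide (along the rest's y) with rounded edges; a thing laid across it stays up if its centre of mass is over the middle 10 mm of this width. Same axes as the rest.
- blade_tip (a point): The tip of the blade, in mid thickness: 183 mm from the palette knife's origin along its x, 9 mm above the underside of the handle; 43 mm above the worktop when the knife lies level on the bar.
- handle_end (a point): The rounded free end of the handle, in mid thickness: 140 mm from the palette knife's origin along its -x, 9 mm above the underside of the handle; 43 mm above the worktop when the knife lies level on the bar.
- mug_blue: Bystander: dark-and-white mug with a handle, 82 x 114 x 97 mm, stands firmly and does not shift; origin at the centre of its underside.
- lemon: Bystander: yellow lemon, 71 x 53 x 51 mm; origin at its underside.
- jam_jar: Bystander: glass jar of red jam with a white lid, 65 mm wide, 94 mm tall; origin at the centre of its underside.
Mind the look-alikes: they are no part of the job. There is more than one size of the rest; the one meant has the size given above.

How it is judged:
At the end, for the whole second after the job is handed in: The palette knife lies still, flat side up, across the rest's bar (within 29 degrees of square to it), carried by the bar, which is under the handle 3 to 52 mm behind the ferrule's front; level within 0.1 rad, with the blade tip and the handle end both more than 20 mm above the worktop (angle between palette_knife's own z axis and vertical below 0.1 rad and height (world z) of each of blade_tip, handle_end above 0.02 m and angle between the x axis of palette_knife and the y axis of rest, either way round below 0.5 rad and x of bar in the frame of palette_knife between -0.052 and -0.003 m and contact force between palette_knife and rest above 0.3 N and linear speed of palette_knife below 0.01 m/s and angular speed of palette_knife below 0.06 rad/s); the robot touches nothing.
It fails at once if the lemon is moved more than 30 mm (distance of lemon from where it was at the start of the episode above 0.03 m).
It fails at once if the jam jar is moved more than 30 mm (distance of jam_jar from where it was at the start of the episode above 0.03 m).
It also fails if it takes over 67 s, if anything falls off the work surface, if the arm or the gripper's body presses on something with over 40 N, if the wrist force passes 120 N, or if a joint passes its speed limit or range.

## Working session

There is one attempt and no reset: what is moved stays moved. The work goes in short steps, Python scripts to look and compute and a tool call to move; the robot and the scene stay as the last step left them, time stands still between calls to the robot, and variables do not carry over. Pictures are saved under pics/ and viewed, at most 10 in all, crops included, and the job is handed in when it is done.

Besides the shell and the picture viewer there is one more tool, called in YAML: its name, and indented under it one key for each argument. step_arm: Moves the arm, as the interface text tells. Its arguments: {"type":"object","properties":{"commands":{"type":"array"},"force":{"type":"number"}},"required":["commands"]}

```bash
mkdir -p pics; cat > h.py <<'E'
from plant import *
import numpy as np, cv2, pickle
from scipy.spatial.transform import Rotation as R
def grab(n):
    s=get_state(); c=read_camera(n); c['st']=s
    pickle.dump(c,open(f'{n}.pkl','wb')); return c
def pts(c,uv,z=None):
    """pixels -> world; by depth, or on plane world z"""
    uv=np.array(uv,float).reshape(-1,1,2)
    K=np.array([[c['fx'],0,c['cx']],[0,c['fy'],c['cy']],[0,0,1]])
    n=cv2.undistortPoints(uv,K,np.array(c['distortion'],float)).reshape(-1,2)
    d=np.c_[n[:,0],-n[:,1],-np.ones(len(n))]
    if 'mount' in c:
        M=np.array(c['mount']);s=c['st'];T=np.eye(4);T[:3,:3]=R.from_quat(s['tcp_rot']).as_matrix();T[:3,3]=s['eef_pos'];T=T@M
        Rm,e=T[:3,:3],T[:3,3]
    else:
        a=np.array(c['attitude']);Rm=a if a.shape==(3,3) else R.from_quat(a).as_matrix();e=np.array(c['eye'])
    w=d@Rm.T
    if z is None:
        i=uv.reshape(-1,2).round().astype(int);t=c['z_map'][i[:,1],i[:,0]][:,None]
    else: t=((z-e[2])/w[:,2])[:,None]
    return e+w*t
E
python3 - <<'E'
from h import *
s=get_state();print(s)
ims=[]
for n in ['scene','side']:
    c=grab(n);print(n,c['eye'],c['attitude'],c['fx'],c['distortion']);cv2.imwrite(f'pics/{n}0.png',cv2.resize(c['color'][:,:,::-1],(800,600)))
E
```

```text
{'time': 0.0, 'qpos': array([-1.49198984e+00,  2.87154088e-01,  1.57821000e+00, -4.67542877e-06,
        1.27858805e+00, -1.49989986e-01]), 'dq': array([ 1.74490784e-05,  1.38313816e-03, -2.17750096e-03, -7.81992189e-04,
        2.33157619e-03, -1.97713030e-04]), 'joint_efforts': array([-4.76143723e-04, -4.05979764e+01, -2.92630076e+01, -1.58456933e-04,
        5.80456399e-03,  3.14365941e-06]), 'eef_pos': array([ 0.15307749, -0.65676076,  0.24393699]), 'tcp_rot': array([ 9.93462886e-01,  1.14149472e-01,  3.97438859e-05, -1.17907658e-03]), 'contact_force': array([ 0.31857966,  0.12884536, -0.28388406]), 'wrist_torque': array([ 0.0062304 ,  0.0187464 , -0.00363248]), 'finger_force': 0.0, 'opening': 0.9983500068544926}
scene [ 0.31587735 -0.78712185  0.73515549] [ 0.4165876  -0.05600109 -0.13897133  0.8966636 ] 355.58872993799906 [-0.00088544  0.          0.          0.          0.        ]
side [ 0.52977497 -1.12431971  0.6934185 ] [ 0.48748942 -0.00661515 -0.00313403  0.87309821] 448.82071011740084 [0.02199429 0.         0.         0.         0.        ]
```

View pics/scene0.png

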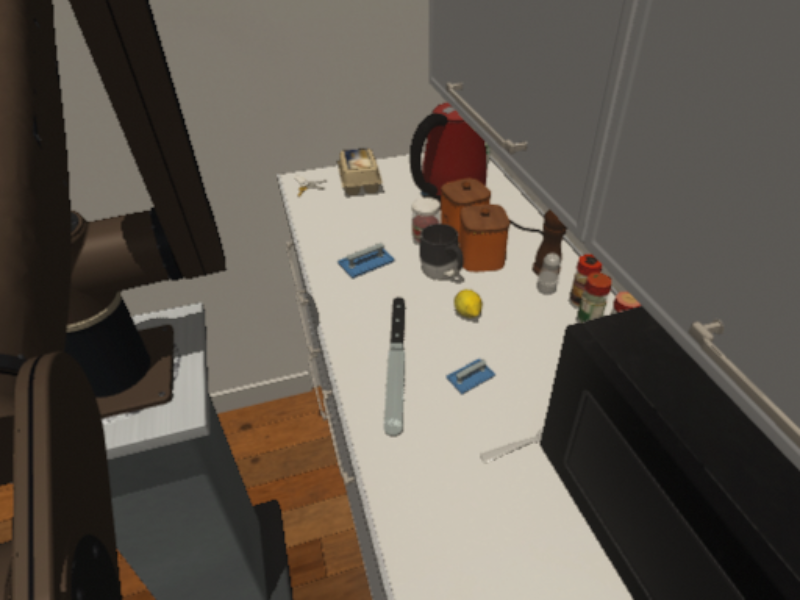

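View pics/side0.png

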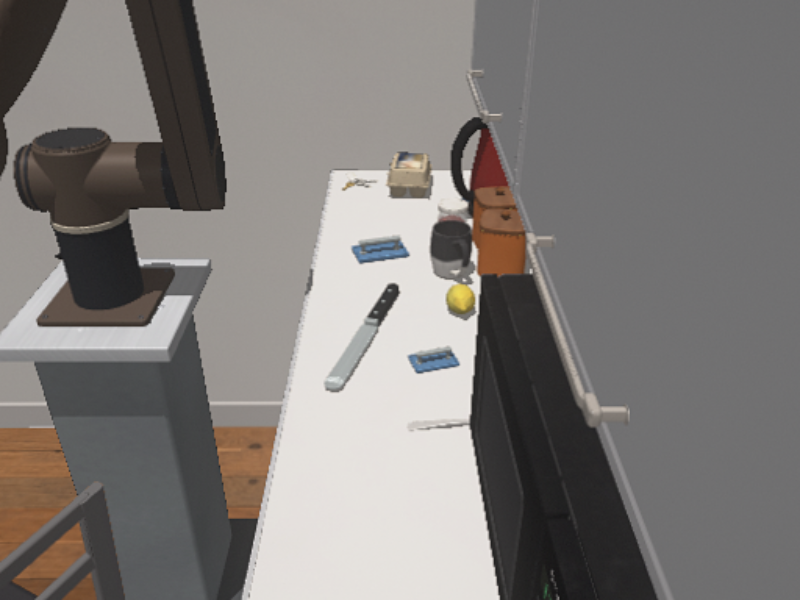

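Both views show the knife with its black handle at scene (398,320) and its blade tip at (394,428). The two rest candidates are the far one at scene (366,260) and the near one at (470,376). The lemon is at (468,304), the jar at (425,218) and the mug at (440,250). Another look-alike for the knife is the white strip at (510,447). Next I'll measure the sizes of both rests.

```bash
python3 - <<'E'
from h import *
f=.64
for n in ['scene','side']:
    c=pickle.load(open(n+'.pkl','rb'));hsv=cv2.cvtColor(c['color'],cv2.COLOR_RGB2HSV)
    m=((hsv[:,:,0]>95)&(hsv[:,:,0]<120)&(hsv[:,:,1]>130)&(hsv[:,:,2]>60)).astype(np.uint8)
    k,l,st,ce=cv2.connectedComponentsWithStats(m)
    for i in range(1,k):
        if st[i,4]<60: continue
        v,u=np.where(l==i);p=pts(c,np.c_[u,v],.008)
        r=cv2.minAreaRect((p[:,:2]*1000).astype(np.float32));print(n,'blue',ce[i].round(),st[i,4],r)
        # bar: depth pts z 28..40 mm near
        x,y,w,h=st[i,:4];V,U=np.mgrid[y-8:y+h+4,x-4:x+w+4];q=pts(c,np.c_[U.ravel(),V.ravel()])
        b=q[(q[:,2]>.02)&(q[:,2]<.045)]
        if len(b)>5:
            print('  bar',len(b),np.median(b[:,2]),cv2.minAreaRect((b[:,:2]*1000).astype(np.float32)))
    # objects by depth, knife/lemon/jar/mug
c=pickle.load(open('scene.pkl','rb'))
for nm,u,v in [('lemon',468,300),('jarlid',425,207),('mug',440,235)]: print(nm,pts(c,[[u*f,v*f]]).round(3))
print('knife handle end, ferrule, tip',pts(c,np.array([[399,298],[397,346],[394,432]])*f,.012).round(3))
v,u=np.mgrid[180:285,235:270];q=pts(c,np.c_[u.ravel(),v.ravel()]);b=q[(q[:,2]>.013)&(q[:,2]<.025)]
print('handle',len(b),cv2.minAreaRect((b[:,:2]*1000).astype(np.float32)))
img=c['color'][:,:,::-1]
a=cv2.resize(img[145:185,205:265],(600,400),interpolation=2);b=cv2.resize(img[215:260,270:330],(600,450),interpolation=2)
cv2.imwrite('pics/rests.png',cv2.resize(np.hstack([a,b[:400]]),(800,267)))
E
```

```text
lemon [[ 0.644 -0.058  0.046]]
jarlid [[0.65  0.219 0.088]]
mug [[0.657 0.137 0.065]]
knife handle end, ferrule, tip [[ 0.532  0.027  0.012]
 [ 0.491 -0.1    0.012]
 [ 0.435 -0.278  0.012]]
handle 243 ((506.5373840332031, -42.15514373779297), (137.1299285888672, 23.54530906677246), 71.72846221923828)
```

View pics/rests.png

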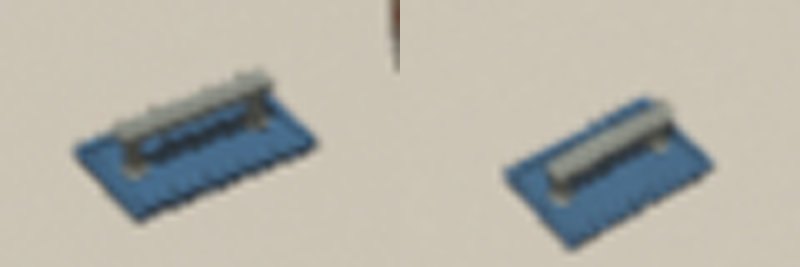

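The crop shows the far rest (left) and the near rest (right). The far one looks larger, so I'll fix the blue threshold and measure both.

```bash
python3 - <<'E'
from h import *
for n in ['scene','side']:
    c=pickle.load(open(n+'.pkl','rb'));a=c['color'].astype(int)
    m=((a[:,:,2]-a[:,:,0]>30)).astype(np.uint8)
    m=cv2.morphologyEx(m,cv2.MORPH_CLOSE,np.ones((3,3)))
    k,l,st,ce=cv2.connectedComponentsWithStats(m)
    for i in range(1,k):
        if st[i,4]<60: continue
        v,u=np.where(l==i);p=pts(c,np.c_[u,v],.008)
        print(n,'blue',ce[i].round(),st[i,4],cv2.minAreaRect((p[:,:2]*1000).astype(np.float32)))
        x,y,w,h=st[i,:4];V,U=np.mgrid[y-8:y+h+4,x-4:x+w+4];q=pts(c,np.c_[U.ravel(),V.ravel()])
        b=q[(q[:,2]>.028)&(q[:,2]<.04)]
        if len(b)>5: print('  bar',len(b),np.median(b[:,2]),cv2.minAreaRect((b[:,:2]*1000).astype(np.float32)))
    v,u=np.mgrid[150:285,190:270];q=pts(c,np.c_[u.ravel(),v.ravel()]);b=q[(q[:,2]>.013)&(q[:,2]<.023)&(abs(q[:,0]-.506)<.05)&(abs(q[:,1]+.04)<.08)]
    print('handle',len(b),np.median(b[:,2]),cv2.minAreaRect((b[:,:2]*1000).astype(np.float32)))
s=get_state();print('tool axes',R.from_quat(s['tcp_rot']).as_matrix().round(3))
E
```

```text
scene blue [234. 168.] 281 ((499.2948303222656, 174.92083740234375), (106.44286346435547, 66.00445556640625), 14.387039184570312)
  bar 71 0.03156318031097294 ((496.3712158203125, 179.50416564941406), (84.83689880371094, 17.380168914794922), 14.605321884155273)
scene blue [301. 242.] 228 ((592.0159912109375, -202.49432373046875), (72.82327270507812, 44.72196578979492), 16.500614166259766)
handle 243 0.01573162247547666 ((506.5373840332031, -42.15514373779297), (137.1299285888672, 23.54530906677246), 71.72846221923828)
side blue [243. 161.] 303 ((502.35107421875, 177.73956298828125), (106.13579559326172, 74.07384490966797), 15.556838035583496)
  bar 95 0.03375995063345805 ((500.5455627441406, 180.38499450683594), (87.836181640625, 20.18529510498047), 17.436321258544922)
side blue [277. 231.] 251 ((595.6116943359375, -203.8556365966797), (73.70262908935547, 47.46927261352539), 15.855835914611816)
handle 243 0.01838618855274543 ((508.5862121582031, -44.97051239013672), (149.92709350585938, 26.313026428222656), 71.47432708740234)
tool axes [[ 0.974  0.227 -0.   ]
 [ 0.227 -0.974  0.002]
 [ 0.    -0.002 -1.   ]]
```

The far rest measures 106 x 66 mm, so it is the one meant: centre about (0.499, 0.177), bar at about 15°. The near one is about 73 x 45 mm. The knife handle lies at 71.6°. I'll move above the handle next.

step_arm:
  commands:
    - {"x": 33, "y": -34.3}
    - {"x": 33, "y": -34.3}
    - {"x": 33, "y": -34.3}
    - {"x": 33, "y": -34.3}
    - {"x": 33, "y": -34.3}
    - {"x": 33, "y": -34.3}
    - {"x": 33, "y": -34.3}
    - {"x": 33, "y": -34.3}
    - {"x": 33, "y": -34.3}
    - {"x": 33, "y": -34.3}
  force: 30

```text
invalid input
```

step_arm:
  commands:
    - {"x": 33, "y": -34.3}
    - {"x": 33, "y": -34.3}
    - {"x": 33, "y": -34.3}
    - {"x": 33, "y": -34.3}
    - {"spin": -8.4}
    - {"spin": -8.4}
    - {"spin": -8.4}
    - {"spin": -8.4}
    - {"spin": -8.4}
    - {"spin": -8.4}

```text
invalid input
```

step_arm:
  commands:
    - {"spin": -8.1}
    - {"z": 20}
    - {"z": 20}
    - {"z": 0}
    - {"z": 0}
    - {"z": 0}
    - {"z": 0}
    - {"z": 0}
    - {"z": 0}
    - {"z": 0}

```text
invalid input
```

```bash
cat > ax.py <<'E'
from h import *
def handle(c):
    V,U=np.mgrid[0:384:1,0:512:1];q=pts(c,np.c_[U.ravel(),V.ravel()]);zm=c['z_map'].ravel()>0
    a=c['color'].reshape(-1,3).astype(int)
    b=q[zm&(a.max(1)<70)&(q[:,2]>.012)&(q[:,2]<.024)]
    b=b[(abs(b[:,0]-.5075)<.06)&(abs(b[:,1]+.04)<.09)]
    return len(b),np.median(b[:,2]),cv2.minAreaRect((b[:,:2]*1000).astype(np.float32))
E
python3 - <<'E'
from ax import *
c=grab('wrist');s=c['st'];print(s['time'],s['eef_pos'],R.from_quat(s['tcp_rot']).as_matrix().round(3))
print(handle(c))
cv2.imwrite('pics/w1.png',c['color'][:,:,::-1])
E
```

```text
0.1 [ 0.15305943 -0.65683741  0.24410135] [[ 0.974  0.227 -0.   ]
 [ 0.227 -0.974  0.002]
 [ 0.    -0.002 -1.   ]]
(0, np.float64(nan), ((0.0, 0.0), (0.0, 0.0), 0.0))
  return _methods._mean(a, axis=axis, dtype=dtype,
  ret = ret.dtype.type(ret / rcount)
```

View pics/w1.png

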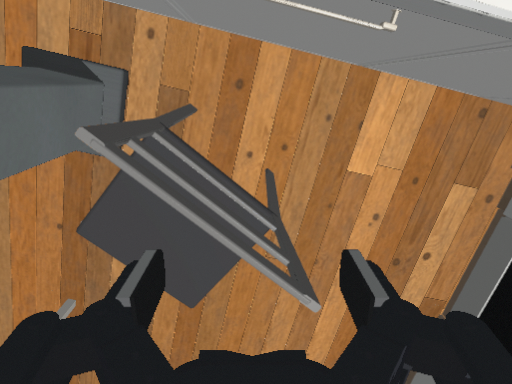

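The arm had not moved: the picture shows only the floor and a chair. The rows probably need every key, so I'll send them all.

step_arm:
  commands:
    - {"gripper": -1, "x": 33, "y": -34.3, "z": 0, "spin": 0}
    - {"gripper": -1, "x": 33, "y": -34.3, "z": 0, "spin": 0}
    - {"gripper": -1, "x": 33, "y": -34.3, "z": 0, "spin": 0}
    - {"gripper": -1, "x": 33, "y": -34.3, "z": 0, "spin": 0}
    - {"gripper": -1, "x": 33, "y": -34.3, "z": 0, "spin": 0}
    - {"gripper": -1, "x": 33, "y": -34.3, "z": 0, "spin": 0}
    - {"gripper": -1, "x": 33, "y": -34.3, "z": 0, "spin": 0}
    - {"gripper": -1, "x": 33, "y": -34.3, "z": 0, "spin": 0}
    - {"gripper": -1, "x": 33, "y": -34.3, "z": 0, "spin": 0}
    - {"gripper": -1, "x": 33, "y": -34.3, "z": 0, "spin": 0}
  force: 30

```text
time: 1.15
eef_pos: [0.3972, -0.2466, 0.2452]
tcp_rot: [0.993, 0.114, 0.0, 0.0]
contact_force: [1.1, -1.1, 0.3]
opening: 1.003
finger_force: 0.0
```

step_arm:
  commands:
    - {"gripper": -1, "x": 33, "y": -34.3, "z": 0, "spin": 0}
    - {"gripper": -1, "x": 33, "y": -34.3, "z": 0, "spin": 0}
    - {"gripper": -1, "x": 33, "y": -34.3, "z": 0, "spin": 0}
    - {"gripper": -1, "x": 33, "y": -34.3, "z": 0, "spin": 0}
    - {"gripper": -1, "x": 0, "y": 0, "z": 0, "spin": -8.4}
    - {"gripper": -1, "x": 0, "y": 0, "z": 0, "spin": -8.4}
    - {"gripper": -1, "x": 0, "y": 0, "z": 0, "spin": -8.4}
    - {"gripper": -1, "x": 0, "y": 0, "z": 0, "spin": -8.4}
    - {"gripper": -1, "x": 0, "y": 0, "z": 0, "spin": -8.4}
    - {"gripper": -1, "x": 0, "y": 0, "z": 0, "spin": -8.4}

```text
time: 2.15
eef_pos: [0.4939, -0.0848, 0.245]
tcp_rot: [0.849, 0.529, -0.0, -0.0]
contact_force: [-0.1, -0.2, -0.2]
opening: 1.001
finger_force: 0.0
```

step_arm:
  commands:
    - {"gripper": -1, "x": 0, "y": 0, "z": 0, "spin": -8.1}
    - {"gripper": -1, "x": 0, "y": 0, "z": 20, "spin": 0}
    - {"gripper": -1, "x": 0, "y": 0, "z": 20, "spin": 0}
    - {"gripper": -1, "x": 0, "y": 0, "z": 0, "spin": 0}
    - {"gripper": -1, "x": 0, "y": 0, "z": 0, "spin": 0}
    - {"gripper": -1, "x": 0, "y": 0, "z": 0, "spin": 0}
    - {"gripper": -1, "x": 0, "y": 0, "z": 0, "spin": 0}
    - {"gripper": -1, "x": 0, "y": 0, "z": 0, "spin": 0}
    - {"gripper": -1, "x": 0, "y": 0, "z": 0, "spin": 0}
    - {"gripper": -1, "x": 0, "y": 0, "z": 0, "spin": 0}

```text
time: 3.15
eef_pos: [0.4943, -0.0849, 0.2056]
tcp_rot: [0.811, 0.585, 0.0, 0.0]
contact_force: [-0.8, -0.7, 0.1]
opening: 0.998
finger_force: 0.0
```

```bash
python3 - <<'E'
from ax import *
c=grab('wrist');s=c['st'];print(s['time'],s['eef_pos'],R.from_quat(s['tcp_rot']).as_matrix().round(3))
print(handle(c))
cv2.imwrite('pics/w2.png',c['color'][:,:,::-1])
E
```

```text
3.15 [ 0.49427147 -0.08493488  0.20560458] [[ 0.316  0.949  0.   ]
 [ 0.949 -0.316 -0.   ]
 [-0.     0.    -1.   ]]
(2905, np.float64(0.017785433316150456), ((510.5650939941406, -34.982994079589844), (129.28929138183594, 23.823152542114258), 72.21114349365234))
```

View pics/w2.png

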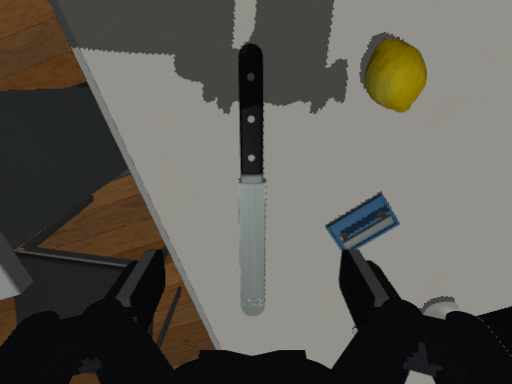

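The wrist view shows the knife standing vertical at column about 251, with its handle end at row 44, ferrule/blade joint at row about 183 and tip at row 314. The lemon is at (396,75).

```bash
python3 - <<'E'
from h import *
c=pickle.load(open('wrist.pkl','rb'))
s=c['st'];Rm=R.from_quat(s['tcp_rot']).as_matrix()
e=pts(c,[[251,44.5]],.018)[0];t=pts(c,[[252.5,315]],.010)[0];f=pts(c,[[251.5,183]],.018)[0]
d=(e-t)[:2];L=np.hypot(*d);d/=L;print(e,t,f,L,np.degrees(np.arctan2(d[1],d[0])))
o=(e[:2]-.140*d+t[:2]+.183*d)/2;g=np.r_[o+.027*d,.2056];print('origin',o,'grasp',g,'tool delta',Rm.T@(g-s['eef_pos'])*1000)
fs=[];ws=[]
for i in range(10):
    read_camera('side');q=get_state();fs.append(q['contact_force']);ws.append(q['wrist_torque'])
print(np.mean(fs,0),np.std(fs,0),np.mean(ws,0),np.std(ws,0))
np.save('base.npy',np.r_[np.mean(fs,0),np.mean(ws,0)])
E
```

```text
[0.53148998 0.0253744  0.018     ] [ 0.43207273 -0.27832979  0.01      ] [ 0.48878026 -0.1041738   0.018     ] 0.3195622335768533 71.87419503299941
origin [ 0.4884701  -0.10604462] grasp [ 0.49686992 -0.08038447  0.2056    ] tool delta [5.13781912e+00 1.03001230e+00 4.90182355e-03]
[ 0.09678215 -0.00510099 -0.17125428] [0.53607606 0.59547053 0.49681298] [ 0.01148758  0.00922382 -0.00458456] [0.02184495 0.02477747 0.02204272]
```

step_arm:
  commands:
    - {"gripper": -1, "x": 5, "y": 1, "z": 30, "spin": 0}
    - {"gripper": -1, "x": 0, "y": 0, "z": 40, "spin": 0}
    - {"gripper": -1, "x": 0, "y": 0, "z": 40, "spin": 0}
    - {"gripper": -1, "x": 0, "y": 0, "z": 40, "spin": 0}
    - {"gripper": -1, "x": 0, "y": 0, "z": 20, "spin": 0}
    - {"gripper": -1, "x": 0, "y": 0, "z": 18, "spin": 0}
    - {"gripper": -1, "x": 0, "y": 0, "z": 0, "spin": 0}
    - {"gripper": 1, "x": 0, "y": 0, "z": 0, "spin": 0}
    - {"gripper": 1, "x": 0, "y": 0, "z": 0, "spin": 0}
    - {"gripper": 1, "x": 0, "y": 0, "z": 0, "spin": 0}
  force: 40

```text
time: 4.7
eef_pos: [0.4978, -0.0809, 0.0188]
tcp_rot: [0.811, 0.585, 0.001, 0.001]
contact_force: [0.0, -0.0, -0.1]
opening: 0.519
finger_force: 0.0
```

step_arm:
  commands:
    - {"gripper": 1, "x": 0, "y": 0, "z": 0, "spin": 0}
    - {"gripper": 1, "x": 0, "y": 0, "z": 0, "spin": 0}
    - {"gripper": 1, "x": 0, "y": 0, "z": 0, "spin": 0}
    - {"gripper": 1, "x": 0, "y": 0, "z": 0, "spin": 0}
    - {"gripper": 1, "x": 0, "y": 0, "z": 0, "spin": 0}
    - {"gripper": 1, "x": 0, "y": 0, "z": 0, "spin": 0}
    - {"gripper": 1, "x": 0, "y": 0, "z": 0, "spin": 0}
    - {"gripper": 1, "x": 0, "y": 0, "z": 0, "spin": 0}
    - {"gripper": 1, "x": 0, "y": 0, "z": 0, "spin": 0}
    - {"gripper": 1, "x": 0, "y": 0, "z": 0, "spin": 0}

```text
time: 5.7
eef_pos: [0.4975, -0.0808, 0.0184]
tcp_rot: [0.811, 0.585, 0.0, 0.001]
contact_force: [-0.8, -0.3, 6.2]
opening: 0.265
finger_force: 40.6
```

step_arm:
  commands:
    - {"gripper": 1, "x": 0, "y": 0, "z": -5, "spin": 0}
    - {"gripper": 1, "x": 0, "y": 0, "z": -15, "spin": 0}
    - {"gripper": 1, "x": 0, "y": 0, "z": -30, "spin": 0}
    - {"gripper": 1, "x": 0, "y": 0, "z": -30, "spin": 0}
    - {"gripper": 1, "x": 0, "y": 0, "z": -30, "spin": 0}
    - {"gripper": 1, "x": 0, "y": 0, "z": -10, "spin": 0}
    - {"gripper": 1, "x": 0, "y": 0, "z": 0, "spin": 0}
    - {"gripper": 1, "x": 0, "y": 0, "z": 0, "spin": 0}
    - {"gripper": 1, "x": 0, "y": 0, "z": 0, "spin": 0}
    - {"gripper": 1, "x": 0, "y": 0, "z": 0, "spin": 0}

```text
time: 6.7
eef_pos: [0.4956, -0.0801, 0.1354]
tcp_rot: [0.811, 0.585, -0.001, -0.002]
contact_force: [-0.0, 0.6, -2.7]
opening: 0.267
finger_force: 39.7
```

```bash
cat > com.py <<'E'
from h import *
def com(n=30):
    fs=[];ws=[]
    for i in range(n):
        c=read_camera('side' if i else 'wrist')
        q=get_state();fs.append(q['contact_force']);ws.append(q['wrist_torque'])
        if i==0: c['st']=q;w=c
    b=np.load('base.npy');F=np.mean(fs,0)-b[:3];W=np.mean(ws,0)-b[3:]
    Rm=R.from_quat(q['tcp_rot']).as_matrix()
    print('t',q['time'],q['eef_pos'],q['opening'],q['finger_force']);print('F',F,'W',W,'W in tool',Rm.T@W,'se',np.std(ws,0)/n**.5)
    return w,F,W,Rm
E
python3 - <<'E'
from com import *
w,F,W,Rm=com(30)
pickle.dump(w,open('wrist.pkl','wb'))
# moment about tool y (world axes W): r x F, r=xt*toolx, F=-mg z -> lever along tool x
cv2.imwrite('pics/w3.png',w['color'][:,:,::-1])
E
```

```text
t 8.2 [ 0.49670721 -0.0804804   0.13733125] 0.26435776297817326 39.70878839492798
F [-0.00455431  0.20087393 -1.92282132] W [-0.03547858 -0.00208718  0.00929179] W in tool [-0.01317367 -0.03300785 -0.00929296] se [0.00464481 0.00609585 0.00579073]
```

View pics/w3.png

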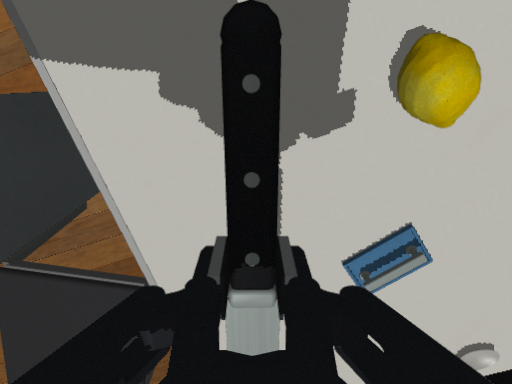

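The wrist view shows the knife held level and straight, handle end at (251,3). Weight is about 1.9 N, and the torque puts the balance point about 17 mm behind the grasp, near the handle-ward limit. I'll move to a viewing position short of the rest.

step_arm:
  commands:
    - {"gripper": 1, "x": 20, "y": -3, "z": 0, "spin": 0}
    - {"gripper": 1, "x": 30, "y": -4, "z": 0, "spin": 0}
    - {"gripper": 1, "x": 34, "y": -4, "z": 0, "spin": 0}
    - {"gripper": 1, "x": 34, "y": -4, "z": 0, "spin": 0}
    - {"gripper": 1, "x": 35, "y": -4, "z": 0, "spin": 0}
    - {"gripper": 1, "x": 0, "y": 0, "z": 0, "spin": -8.4}
    - {"gripper": 1, "x": 0, "y": 0, "z": 0, "spin": -8.4}
    - {"gripper": 1, "x": 0, "y": 0, "z": 0, "spin": -8.4}
    - {"gripper": 1, "x": 0, "y": 0, "z": 0, "spin": -8.4}
    - {"gripper": 1, "x": 0, "y": 0, "z": 0, "spin": 0}

```text
time: 9.2
eef_pos: [0.5269, 0.0708, 0.1373]
tcp_rot: [0.607, 0.794, -0.0, -0.0]
contact_force: [0.5, -1.0, -2.1]
opening: 0.261
finger_force: 39.7
```

step_arm:
  commands:
    - {"gripper": 1, "x": 0, "y": 0, "z": 0, "spin": 0}
    - {"gripper": 1, "x": 0, "y": 0, "z": 0, "spin": 0}
    - {"gripper": 1, "x": 0, "y": 0, "z": 0, "spin": 0}
    - {"gripper": 1, "x": 0, "y": 0, "z": 0, "spin": 0}
    - {"gripper": 1, "x": 0, "y": 0, "z": 0, "spin": 0}
    - {"gripper": 1, "x": 0, "y": 0, "z": 0, "spin": 0}
    - {"gripper": 1, "x": 0, "y": 0, "z": 0, "spin": 0}
    - {"gripper": 1, "x": 0, "y": 0, "z": 0, "spin": 0}
    - {"gripper": 1, "x": 0, "y": 0, "z": 0, "spin": 0}
    - {"gripper": 1, "x": 0, "y": 0, "z": 0, "spin": 0}

```text
time: 10.2
eef_pos: [0.5269, 0.0707, 0.1373]
tcp_rot: [0.607, 0.794, -0.0, -0.0]
contact_force: [0.2, 0.6, -2.1]
opening: 0.267
finger_force: 39.7
```

```bash
python3 - <<'E'
from com import *
c=pickle.load(open('wrist.pkl','rb'));s=c['st']
Rm=R.from_quat(s['tcp_rot']).as_matrix()
print('handle end in tool mm',(Rm.T@(pts(c,[[251,3]],s['eef_pos'][2]-.0005)[0]-s['eef_pos']))*1000)
w,F,W,Rm=com(30);pickle.dump(w,open('wrist.pkl','wb'))
cv2.imwrite('pics/w4.png',w['color'][:,:,::-1])
E
```

```text
handle end in tool mm [111.29432451   0.72004543   0.51121453]
t 11.7 [0.52693466 0.07068248 0.13731874] 0.26896505956209565 39.700815081596375
F [-0.16974396  0.05780198 -2.18274835] W [-0.03106135 -0.02000955  0.00845979] W in tool [-0.01115989 -0.03522289 -0.00845948] se [0.00558531 0.00469637 0.00510259]
```

View pics/w4.png

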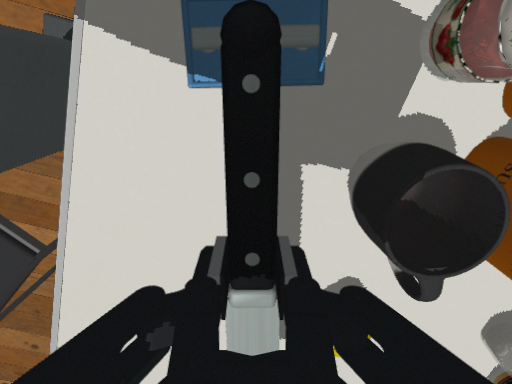

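The wrist view shows the rest's dish under the handle: front corners at about (189,87) and (324,83), bar at rows 25–49 and columns 190–317. The mug is clear to the right. I'll measure the bar from depth.

```bash
python3 - <<'E'
from h import *
c=pickle.load(open('wrist.pkl','rb'));s=c['st'];Rm=R.from_quat(s['tcp_rot']).as_matrix()
T=lambda p:((p-s['eef_pos'])@Rm*1000)
V,U=np.mgrid[0:110,170:345];q=pts(c,np.c_[U.ravel(),V.ravel()])
b=q[(q[:,2]>.029)&(q[:,2]<.039)];t=T(b)
print(len(b),np.median(b[:,2]),cv2.minAreaRect(t[:,:2].astype(np.float32)))
print('bar centre by pixel',T(pts(c,[[255,37],[192,37],[317,36],[210,25],[210,49],[300,24],[300,47]],.034)).round(1))
p=T(pts(c,[[189,87],[324,83]],.010));print('front edge',p.round(1))
a=np.array([-T(q)[0]]);w=Rm[:2,:2]
E
```

```text
1528 0.03409406557650538 ((112.20314025878906, 2.6981887817382812), (88.24629974365234, 14.390987396240234), 88.60679626464844)
bar centre by pixel [[111.9   2.9 103.3]
 [112.  -40.1 103.3]
 [112.5  45.1 103.3]
 [119.3 -27.5 103.3]
 [104.4 -28.1 103.3]
 [119.9  33.2 103.3]
 [105.7  33.9 103.3]]
front edge [[ 79.1 -48.9 127.3]
 [ 82.   57.5 127.3]]
```

step_arm:
  commands:
    - {"gripper": 1, "x": 20, "y": 3, "z": 0, "spin": 0}
    - {"gripper": 1, "x": 40, "y": 0, "z": 0, "spin": 0}
    - {"gripper": 1, "x": 33, "y": 0, "z": 0, "spin": 0}
    - {"gripper": 1, "x": 10, "y": 0, "z": 0, "spin": 0}
    - {"gripper": 1, "x": 0, "y": 0, "z": 20, "spin": 0}
    - {"gripper": 1, "x": 0, "y": 0, "z": 30, "spin": 0}
    - {"gripper": 1, "x": 0, "y": 0, "z": 20, "spin": 0}
    - {"gripper": 1, "x": 0, "y": 0, "z": 10, "spin": 0}
    - {"gripper": 1, "x": 0, "y": 0, "z": 3, "spin": 0}
    - {"gripper": 1, "x": 0, "y": 0, "z": 0, "spin": 0}

```text
time: 12.7
eef_pos: [0.5033, 0.1707, 0.0546]
tcp_rot: [0.607, 0.794, 0.0, 0.0]
contact_force: [0.1, -0.6, -1.3]
opening: 0.265
finger_force: 39.6
```

step_arm:
  commands:
    - {"gripper": 1, "x": 0, "y": 0, "z": 0, "spin": 0}
    - {"gripper": 1, "x": 0, "y": 0, "z": 0, "spin": 0}
    - {"gripper": 1, "x": 0, "y": 0, "z": 0, "spin": 0}
    - {"gripper": 1, "x": 0, "y": 0, "z": 1, "spin": 0}
    - {"gripper": 1, "x": 0, "y": 0, "z": 0, "spin": 0}
    - {"gripper": 1, "x": 0, "y": 0, "z": 0, "spin": 0}
    - {"gripper": 1, "x": 0, "y": 0, "z": 0.5, "spin": 0}
    - {"gripper": 1, "x": 0, "y": 0, "z": 0, "spin": 0}
    - {"gripper": 1, "x": 0, "y": 0, "z": 0, "spin": 0}
    - {"gripper": 1, "x": 0, "y": 0, "z": 0, "spin": 0}

```text
time: 13.7
eef_pos: [0.5028, 0.1709, 0.0528]
tcp_rot: [0.607, 0.794, -0.0, -0.0]
contact_force: [-0.1, -0.1, -1.9]
opening: 0.267
finger_force: 39.6
```

step_arm:
  commands:
    - {"gripper": 1, "x": 0, "y": 0, "z": 0.5, "spin": 0}
    - {"gripper": 1, "x": 0, "y": 0, "z": 0, "spin": 0}
    - {"gripper": 1, "x": 0, "y": 0, "z": 0.5, "spin": 0}
    - {"gripper": 1, "x": 0, "y": 0, "z": 0, "spin": 0}
    - {"gripper": 1, "x": 0, "y": 0, "z": 0, "spin": 0}
    - {"gripper": 1, "x": 0, "y": 0, "z": 0, "spin": 0}
    - {"gripper": 1, "x": 0, "y": 0, "z": 0, "spin": 0}
    - {"gripper": 1, "x": 0, "y": 0, "z": 0, "spin": 0}
    - {"gripper": 1, "x": 0, "y": 0, "z": 0, "spin": 0}
    - {"gripper": 1, "x": 0, "y": 0, "z": 0, "spin": 0}

```text
time: 14.7
eef_pos: [0.503, 0.1709, 0.0524]
tcp_rot: [0.607, 0.795, -0.0, 0.0]
contact_force: [-2.7, -1.2, 5.0]
opening: 0.266
finger_force: 40.5
```

Contact made. I'll open slowly and just a little.

step_arm:
  commands:
    - {"gripper": 0.46, "x": 0, "y": 0, "z": 0, "spin": 0}
    - {"gripper": 0.44, "x": 0, "y": 0, "z": 0, "spin": 0}
    - {"gripper": 0.42, "x": 0, "y": 0, "z": 0, "spin": 0}
    - {"gripper": 0.4, "x": 0, "y": 0, "z": 0, "spin": 0}
    - {"gripper": 0.36, "x": 0, "y": 0, "z": 0, "spin": 0}
    - {"gripper": 0.32, "x": 0, "y": 0, "z": 0, "spin": 0}
    - {"gripper": 0.3, "x": 0, "y": 0, "z": 0, "spin": 0}
    - {"gripper": 0.3, "x": 0, "y": 0, "z": 0, "spin": 0}
    - {"gripper": 0.3, "x": 0, "y": 0, "z": 0, "spin": 0}
    - {"gripper": 0.3, "x": 0, "y": 0, "z": 0, "spin": 0}

```text
time: 15.7
eef_pos: [0.5028, 0.1709, 0.0518]
tcp_rot: [0.607, 0.794, 0.0, 0.0]
contact_force: [-0.6, 0.3, -0.4]
opening: 0.35
finger_force: 0.0
```

```bash
cat > lvl.py <<'E'
from h import *
def lvl(name):
    c=grab(name);s=c['st']
    V,U=np.mgrid[0:384,0:512];q=pts(c,np.c_[U.ravel(),V.ravel()]);a=c['color'].reshape(-1,3).astype(int)
    bar=np.array([.4984,.1795]);d=np.array([-.259,.966]);n=np.array([.966,.259])
    t=(q[:,:2]-bar)@d*1000;l=(q[:,:2]-bar)@n*1000
    m=(c['z_map'].ravel()>0)&(abs(l)<10)&(q[:,2]<.09)&(q[:,2]>.005)
    for lo in range(-240,140,20):
        k=m&(t>=lo)&(t<lo+20)
        if k.sum()>3: print(name,lo,k.sum(),(np.percentile(q[k,2],[10,50,90])*1000).round(1))
    return c
E
python3 - <<'E'
from lvl import *
c=lvl('scene');d=lvl('side');s=d['st'];print(s['time'],s['contact_force'],s['opening'],s['finger_force'])
a=cv2.resize(c['color'][130:280,190:340,::-1],(400,400));b=cv2.resize(d['color'][120:270,190:340,::-1],(400,400))
cv2.imwrite('pics/p5.png',np.hstack([a,b]))
E
```

```text
scene -220 29 [40.  41.4 43.4]
scene -200 29 [39.9 41.9 43.2]
scene -180 26 [40.4 41.4 42.3]
scene -160 26 [40.1 41.4 43. ]
scene -140 26 [39.3 41.5 42.6]
scene -120 26 [40.2 42.  43.6]
scene -100 24 [40.7 41.6 43.6]
scene -80 21 [39.9 41.7 43.2]
scene -60 23 [39.6 41.7 43. ]
scene -40 42 [ 6.7 47.8 50.9]
scene -20 24 [ 5.8 49.4 51.4]
scene 0 14 [ 5.6 48.7 50.8]
scene 60 8 [49.  50.5 51.6]
scene 80 4 [48.6 49.6 50. ]
side -220 22 [42.6 44.9 46.5]
side -200 29 [43.9 44.9 46.5]
side -180 22 [43.9 44.4 46.2]
side -160 20 [43.3 45.  46.4]
side -140 21 [42.6 44.4 45.8]
side -120 20 [42.5 44.5 45.6]
side -100 21 [42.9 44.1 45.4]
side -80 20 [43.2 45.1 46.2]
side -60 19 [43.3 44.6 46.3]
side -40 45 [ 6.8 46.1 53.7]
side -20 39 [ 6.7 50.4 54.7]
side 0 21 [ 5.5  8.5 53.1]
side 20 16 [ 6.7 31.3 53.7]
side 40 4 [52.4 53.6 54. ]
15.75 [-0.28697839 -0.19499044  0.23130208] 0.34903972237241593 0.0
```

View pics/p5.png

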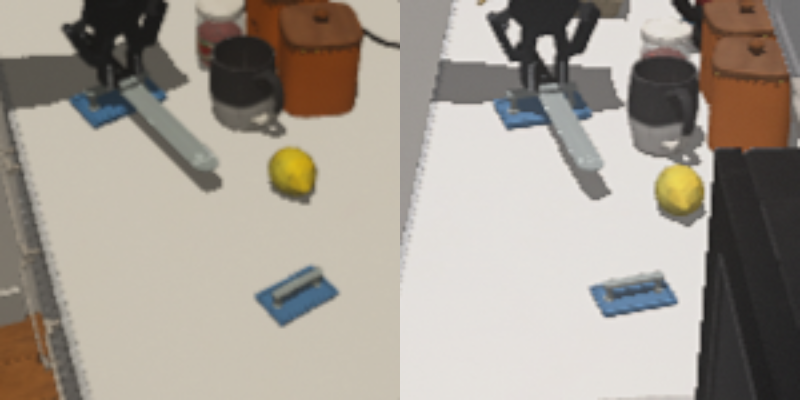

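Both views show the knife level over the bar with the finger pads free: the blade is at a constant 42–45 mm along its length. I'll open wider and withdraw upwards.

step_arm:
  commands:
    - {"gripper": 0.2, "x": 0, "y": 0, "z": 0, "spin": 0}
    - {"gripper": 0.1, "x": 0, "y": 0, "z": 0, "spin": 0}
    - {"gripper": 0, "x": 0, "y": 0, "z": 0, "spin": 0}
    - {"gripper": -0.1, "x": 0, "y": 0, "z": 0, "spin": 0}
    - {"gripper": -0.2, "x": 0, "y": 0, "z": 0, "spin": 0}
    - {"gripper": -0.2, "x": 0, "y": 0, "z": 0, "spin": 0}
    - {"gripper": -0.2, "x": 0, "y": 0, "z": -5, "spin": 0}
    - {"gripper": -0.2, "x": 0, "y": 0, "z": -10, "spin": 0}
    - {"gripper": -0.2, "x": 0, "y": 0, "z": -20, "spin": 0}
    - {"gripper": -0.2, "x": 0, "y": 0, "z": -30, "spin": 0}

```text
time: 16.8
eef_pos: [0.5016, 0.1707, 0.1167]
tcp_rot: [0.607, 0.794, -0.001, -0.001]
contact_force: [-0.4, -0.7, -0.2]
opening: 0.601
finger_force: 0.0
```

step_arm:
  commands:
    - {"gripper": -0.2, "x": 0, "y": 0, "z": -30, "spin": 0}
    - {"gripper": -0.2, "x": 0, "y": 0, "z": -30, "spin": 0}
    - {"gripper": -0.2, "x": 0, "y": 0, "z": 0, "spin": 0}
    - {"gripper": -0.2, "x": 0, "y": 0, "z": 0, "spin": 0}
    - {"gripper": -0.2, "x": 0, "y": 0, "z": 0, "spin": 0}
    - {"gripper": -0.2, "x": 0, "y": 0, "z": 0, "spin": 0}
    - {"gripper": -0.2, "x": 0, "y": 0, "z": 0, "spin": 0}
    - {"gripper": -0.2, "x": 0, "y": 0, "z": 0, "spin": 0}
    - {"gripper": -0.2, "x": 0, "y": 0, "z": 0, "spin": 0}
    - {"gripper": -0.2, "x": 0, "y": 0, "z": 0, "spin": 0}

```text
time: 17.8
eef_pos: [0.5028, 0.1708, 0.1766]
tcp_rot: [0.607, 0.794, -0.0, -0.0]
contact_force: [0.3, -0.2, 0.4]
opening: 0.602
finger_force: 0.0
```

```bash
python3 - <<'E'
from lvl import *
c=lvl('scene');lvl('side');s=get_state();print(s['time'],s['eef_pos'],s['opening'])
E
```

```text
scene -220 28 [39.4 41.6 43.1]
scene -200 27 [40.1 41.5 42.9]
scene -180 27 [39.8 41.2 42.7]
scene -160 26 [40.  41.6 43. ]
scene -140 27 [40.1 41.6 44. ]
scene -120 24 [40.3 42.2 42.9]
scene -100 20 [39.7 40.8 43.5]
scene -80 24 [40.2 41.4 43.8]
scene -60 20 [39.9 41.3 42.5]
scene -40 37 [ 7.8 47.6 50.7]
scene -20 26 [30.5 48.8 51.2]
scene 0 22 [47.6 49.6 50.4]
scene 20 21 [38.2 48.8 49.7]
scene 40 21 [47.4 49.5 51.1]
scene 60 16 [47.  49.4 50.9]
scene 80 20 [46.7 49.3 51.1]
side -220 23 [42.4 44.6 46.4]
side -200 24 [43.  45.2 46.5]
side -180 24 [43.1 45.2 46.3]
side -160 25 [43.8 45.2 46.6]
side -140 21 [43.6 44.8 46.4]
side -120 20 [43.  44.6 45.9]
side -100 19 [42.7 44.7 46.4]
side -80 21 [41.9 45.  46.6]
side -60 18 [43.1 45.2 47. ]
side -40 47 [ 8.4 47.  53.7]
side -20 34 [ 7.2 46.8 53.5]
side 0 37 [ 6.2 48.1 53.7]
side 20 29 [ 6.7 50.9 54.6]
side 40 20 [47.3 53.2 54.7]
side 60 19 [43.2 53.  54.5]
side 80 17 [50.6 53.2 54.9]
17.9 [0.5028199  0.17088529 0.17677705] 0.6022492253405738
```

The knife stays level and free over its whole length, and the arm is clear.

```bash
python3 -c "
from plant import *
print(sign_off())"
```

```text
the job is handed in; nothing more can be done
None
```

The palette knife is parked level on the far (larger) rest's bar, balanced on its own with both ends clear of the worktop; it stayed level on the first release, and I have handed the job in, with the arm kept clear of the lemon and jam jar.

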